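# Stopper a round flask and mix it on the touch vortex mixer

### The job

The sample in the round amber flask needs mixing on the touch-operated vortex mixer. First push the blue stopper fully home in the flask's neck; then take the closed flask by its neck, set its ball in the mixer's sprung rubber ring and press it straight down, upright, to the bottom of the ring's travel without ramming it. The mixer runs only while the ring is held down by the flask: keep it down for three seconds and finish like that, still gripping the neck and pressing, with the other things on the bench left standing where they are.

Things in the scene. Friction and masses are not known exactly. Their poses are not given: they have to be found in the camera images.
- flask: Round flask of brown amber glass, about 0.2 kg, heavy at the bottom: a ball 68 mm across, on top a straight round neck 28 mm across (bore 21 mm), bare from 70 mm up to the open mouth 105 mm up. Origin at the ball's lowest point, z up along the neck; ball centre 34 mm up. Starts upright in a fixed cork ring (82 mm across, 26 mm high), its lowest point about 18 mm above the worktop.
- flask_mouth (a point): Centre of the flask's mouth, at the height of the rim (105 mm above the flask's origin).
- stopper: Blue stopper, 20 g, 44 mm tall: a tapered plug 22 mm long (15 mm across near the tip, 18.4 mm at the top) under a ribbed round head 25 mm across, 22 mm tall. Origin at the plug's tip, z up through the head. Starts upright on its tip on the lid of a petri dish (91 mm across, 17 mm high, fixed). Home: the head's underside rests on the flask's rim.
- stopper_shoulder (a point): Centre of the underside of the stopper's head, 22 mm above its tip; lies on the mouth's centre when the stopper is home.
- mixer: Touch vortex mixer, fixed: white rounded housing 124 x 154 mm (its own x by y), 66 mm high, control panel on its -x side; on its top, centred, a grey collar up to 76 mm, a coil spring and the black rubber ring (the cradle). Origin at the centre of its underside.
- cradle_top (a point): Centre of the ring cradle's upper edge; it moves down with the ring and is 108 mm above the worktop at rest. The ring is 72 mm across outside, its round hole 48 mm, 14 mm thick. The ball sinks into the hole until its lowest point is about 10 mm below this point.
- cradle (a joint): How far the ring is pressed down, in m: 0 at rest, 0.014 at the bottom stop. The spring pushes up with about 4 N at the start and 14 N at the stop, so the flask's own weight does not move it and it springs back when let go; the mixer's switch closes at 0.009.
- wash_bottle: White wash bottle with a bent spout, 200 mm tall, loose bystander. Origin at the centre of its underside.
- weigh_boats: Stack of square white weighing boats, 80 x 80 x 35 mm, loose bystander. Origin at the centre of its underside.
- salt_jar: White jar with a blue cap, 68 mm across, 102 mm tall, loose bystander. Origin at the centre of its underside.
- timer_white: White desk timer with keys, 70 x 78 x 34 mm, loose bystander. Origin at the centre of its underside.

How it is judged (in metres and radians):
On the way, in this order (a step that is already met when the one before it is completed fails the run):
1. the stopper is fully home in the flask's neck, before the ring is pressed (distance between stopper_shoulder and flask_mouth below 0.004 m and angle between the z axis of stopper and the z axis of flask, either way round below 0.12 rad and value of joint cradle below 0.004 m), for 0.2 s.
2. the closed flask, gripped by the fingers, holds the ring down past the switch point for 2 s (distance between stopper_shoulder and flask_mouth below 0.004 m and angle between the z axis of stopper and the z axis of flask, either way round below 0.12 rad and value of joint cradle above 0.009 m and horizontal distance between flask and cradle_top below 0.006 m and angle between flask's own z axis and vertical below 0.15 rad and contact force between flask and mixer above 4 N and contact force between the fingers and flask above 2 N and contact force between each of the arm, the fingers and mixer below 0.5 N), for 2 s.
At the end, for the whole second after the job is handed in: Fingers grip the flask (over 2 N); its ball, within 6 mm of the ring's axis and tilted under 0.15 rad, presses the ring down over 9 mm (over 4 N); the stopper's shoulder is within 4 mm of the mouth and in line within 0.12 rad; the robot itself does not touch the mixer (under 0.5 N) (all of step 2); the arm keeps its last pose, push and grip.
It fails at once if the flask is rammed into the mixer (over 60 N) (contact force between flask and mixer above 60 N).
It fails at once if the flask is tipped (over 0.7 rad) (angle between flask's own z axis and vertical above 0.7 rad).
It fails at once if a bystander (wash bottle, weighing boats, blue-capped jar, timer) is displaced by more than 30 mm or tipped (distance of any of wash_bottle, weigh_boats, salt_jar, timer_white from where it was at the start of the episode above 0.03 m or angle between any of wash_bottle, weigh_boats, salt_jar, timer_white's own z axis and vertical above 0.5 rad).
It also fails if it takes over 51 s, if anything falls off the work surface, if the arm or the gripper's body presses on something with over 40 N, if the wrist force passes 120 N, or if a joint passes its speed limit or range.

### The arm

A 6-joint arm with a two-finger parallel gripper is mounted at the origin on a cart in front of the work surface, level with it; the furniture and walls round the work are solid. World frame = base frame: x ahead of the robot, y to its left, z up, the work surface at z = 0. Lengths are in mm, angles in rad, forces in N, time in s.
With the tool pointing down it reaches from about 300 to 775 mm from the base axis. Payload 14.6 kg.
Tool frame: the origin (TCP) lies between the finger pads; the fingertips stand 25 mm ahead of it and the grasp point (between the pads) lies 6 mm ahead of it; z points along the fingers, y is the line along which they close (so a half turn about z gives the same grasp; the last joint's range is limited). The gripper opens to 94 mm and grips with 3 to 60 N. Pads are 16 mm wide; open, the fingers measure 119 mm over their backs; the gripper's body (75 mm by 177 mm) begins 78 mm behind the grasp point.
Start: joints at [-1.178, 0.3, 1.521, -0, 1.321, -0.067], TCP at [244.065, -492.871, 190.546] pointing down, gripper open.
Joint ranges: [-3.03, 3.03], [-0.79, 2.21], [0.23, 2.52], [-1.04, 4.18], [0, 3.07], [-2.55, 2.55]. Speed limits (rad/s): [2.22, 2.22, 2.57, 3.14, 3.14, 3.14].

### API

Orientations are given as [roll, pitch, yaw] about the fixed x, y, z axes, in that order (R = Rz(yaw) Ry(pitch) Rx(roll)).
In Python, from cell import manip gives the robot as it stands. The module is installed in compiled form; this text tells all that it offers.
- The arm moves only by the tool step_arm, never from a script. Its argument "series" is one flat list of numbers, 5 for each row, row after row: the shift along the world's x, y, z in mm, then the turn about the world's z in rad, then the closure, from 0 (fully open) to 1 (shut). In form: [dx, dy, dz, spin, jaw, dx, dy, dz, spin, jaw, ...]. A call has 1 to 20 rows; each row shifts and turns the commanded pose from where the row before left it; what a row does not reach is not made up. A row lasts 1/8 s, in which the tool goes at most 62.5 mm and 10.7 degrees, less where a joint would pass 70% of its speed; a pose out of reach is approached as far as the arm can. A call is refused whole if a number of a shift passes 62.5 or a number of a turn 0.188, either way. A call with a gripper value outside its range is refused whole. The fingers move at their own pace and stop on an object; "squeeze" is the grip in N (left out, the last holds). Time passes only in rows, so rows that do not move let the fingers close. It gives the time, the measured TCP pose, the force, the opening and the grip force at its end, in the units of the state.
- manip.read_state(): the state, without advancing time (a new reading comes with each control period).
- manip.camera(name): name is "side" or "top" or "wrist"; returns (picture, depth): 480x640x3 uint8, blue, green, red; 480x640 float32, mm along the optical axis (not along the pixel's ray), 0 where there is no reading.
- manip.camera_info(name): a dict with "fovy" (degrees; the focal length in pixels is half the picture's height over the tangent of half this angle, whatever the lens; pixels are square), "cx", "cy" (the principal point, pixels), "eye" and "orientation" of the camera in the world. Camera axes: x right, y down, z forward; pixel columns grow to the right and rows downward; lengths in mm; the calibration is good to about 2 mm. A picture is of the moment at which its call begins: read the wrist's pose just before it. camera_info takes no time and is no camera call; for the wrist camera it gives the pose at the moment of the call.
- manip.sign_off(): hands the job in; it is judged then, once.
The state is a dict: "clock": time; "joints": joint angles; "qd": joint speeds; "effort": joint torques, N m; "eef_pos": TCP position; "eef_rot": TCP orientation; "wrist_force": force on the tool from outside, world axes, zero at the start; "moment": the same for the moment, N m; "finger_gap": finger opening in mm; "finger_force": force on a finger pad.
Only numpy, scipy, OpenCV 4.12 (cv2) and the standard library are available. Lean on these libraries where they do the work, as an engineer would, in place of code of your own. Each camera call takes 0.05 s, during which the arm holds its last target. There are 200 camera calls.

## Working session

There is one attempt and no reset: what is moved stays moved. The work goes in short steps, Python scripts to look and compute and a tool call to move; the robot and the scene stay as the last step left them, time stands still between calls to the robot, and variables do not carry over. Pictures are saved under pics/ and viewed, at most 10 in all, crops included, and the job is handed in when it is done.

Besides the shell and the picture viewer there is one more tool, called after "Call:" as name(argument=value, ...) on one line, values as JSON. step_arm: Moves the arm, as the interface text tells. Its arguments: {"type":"object","properties":{"series":{"type":"array"},"squeeze":{"type":"number"}},"required":["series"]}

```bash
mkdir -p pics; cat > h.py <<'E'
import numpy as np,cv2
from cell import manip
from scipy.spatial.transform import Rotation as R
def shot(n,save=None):
    i=manip.camera_info(n); p,d=manip.camera(n)
    if save: cv2.imwrite('pics/'+save,p)
    return p,d,i
def rot(i):
    o=np.array(i['orientation'],float)
    return o if o.shape==(3,3) else R.from_euler('xyz',o).as_matrix()
def cloud(d,i):
    f=240/np.tan(np.radians(i['fovy'])/2)
    v,u=np.mgrid[:480,:640]
    c=np.stack([(u-i['cx'])/f*d,(v-i['cy'])/f*d,d],-1)
    return c@rot(i).T+np.array(i['eye'])
def ray(u,v,i,z):
    f=240/np.tan(np.radians(i['fovy'])/2)
    r=rot(i)@np.array([(u-i['cx'])/f,(v-i['cy'])/f,1]); e=np.array(i['eye'])
    return e+r*(z-e[2])/r[2]
E
python3 - <<'E'
from h import *
s=manip.read_state();print(s)
for n in('top','side'):
    p,d,i=shot(n,n+'1.png');print(n,i,(d>0).mean())
    np.savez(n+'1.npz',p=p,d=d)
E
```

```text
{'clock': 0.0, 'joints': array([-1.17758956e+00,  3.00468983e-01,  1.52155341e+00, -1.43791516e-05,
        1.32073652e+00, -6.65584821e-02]), 'qd': array([ 9.43431256e-04, -1.10870758e-03, -2.19501863e-04,  4.98162701e-04,
        4.59736935e-04,  7.74445503e-06]), 'effort': array([ 2.79213069e-03, -5.31800258e+01, -3.52733982e+01,  7.09813088e-02,
        2.44384323e-02, -8.89295166e-05]), 'eef_pos': array([ 243.96289806, -492.62086892,  189.99921806]), 'eef_rot': array([-3.14042805e+00, -6.36700921e-05,  4.59768778e-01]), 'wrist_force': array([ 0.2486374 ,  0.0182496 , -0.27298847]), 'moment': array([ 0.0141935 , -0.02290071,  0.00933547]), 'finger_force': 0.0, 'finger_gap': 93.74572147645904}
top {'fovy': 48.667402516944236, 'cx': 312.81521462847957, 'cy': 243.37091880364255, 'eye': array([ 462.41555461,   16.69683356, 1585.50373932]), 'orientation': array([-3.08718836, -0.01711348, -1.54613518])} 0.99609375
side {'fovy': 57.480362086159516, 'cx': 326.8788857424628, 'cy': 238.86278285041251, 'eye': array([549.49270195, 793.95066537, 606.14862325]), 'orientation': array([-2.12377342e+00, -2.02732428e-04,  3.11757780e+00])} 0.9961881510416667
```

View pics/top1.png

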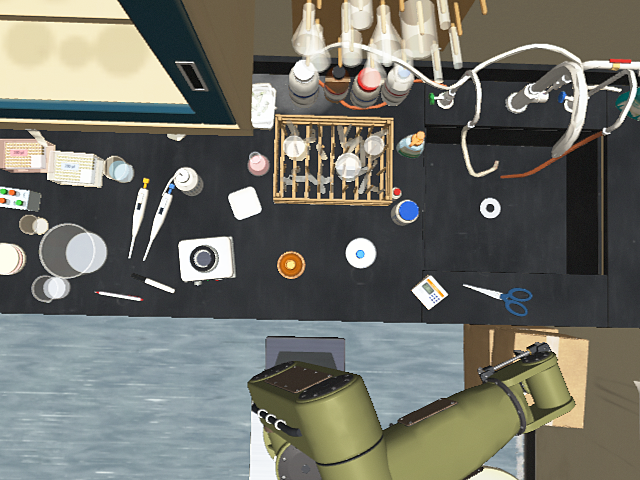

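View pics/side1.png

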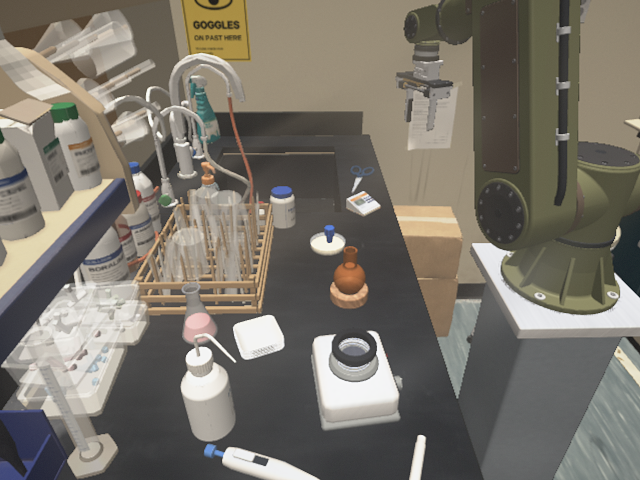

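The top view shows the mixer ring at about (205,258), the amber flask at (291,265) and the blue stopper on its dish at (360,254). The salt jar is at (405,211) and the boats at (245,203). The side view agrees, with the stopper at (329,233), the flask at (350,275) and the ring at (354,350).

```bash
python3 - <<'E'
from h import *
def cen(m,box):
    k=np.zeros_like(m);x0,y0,x1,y1=box;k[y0:y1,x0:x1]=m[y0:y1,x0:x1]
    n,l,s,c=cv2.connectedComponentsWithStats(k);j=1+np.argmax(s[1:,4]);return c[j],s[j],l==j
for n,boxes in (('top',dict(st=(345,240,375,270),fl=(270,245,312,285),ring=(185,240,225,275))),('side',dict(st=(315,220,345,245),fl=(330,240,372,295),ring=(325,325,385,370)))):
    z=np.load(n+'1.npz');p,d=z['p'],z['d'];i=manip.camera_info(n);C=cloud(d,i)
    h=cv2.cvtColor(p,cv2.COLOR_BGR2HSV)
    ms=dict(st=cv2.inRange(h,(95,120,60),(125,255,255)),fl=cv2.inRange(h,(3,120,40),(20,255,255)),ring=cv2.inRange(h,(0,0,0),(180,255,75)))
    for k,b in boxes.items():
        c,s,m=cen(ms[k],b);P=C[m&(d>0)]
        zt=np.percentile(P[:,2],98);T=P[P[:,2]>zt-6]
        print(n,k,c.round(1),s,'ztop',zt.round(1),'topmid',((T.max(0)+T.min(0))/2).round(1),'min',P.min(0).round(),'max',P.max(0).round(),'ray',ray(*c,i,dict(st=61,fl=80,ring=108)[k]).round(1))
    # column profile around flask: points height>110
    b=boxes['fl'];S=C[b[1]:b[3],b[0]:b[2]].reshape(-1,3);S=S[(S[:,2]>110)&(S[:,2]<130)];print('neck',len(S),S.min(0).round(1),S.max(0).round(1))
E
```

```text
top st [359.7 253.6] [356 250   8   8  53] ztop 66.1 topmid [ 520.2 -142.5   63.7] min [ 510. -153.   54.] max [ 530. -132.   67.] ray [ 519.9 -142.9   61. ]
top fl [290.7 264.8] [277 251  29  28 512] ztop 124.2 topmid [482.9  56.4 124.7] min [444.  14.  -2.] max [524.  96. 130.] ray [482.7  54.1  80. ]
top ring [202.2 258.2] [190 246  25  25 226] ztop 115.0 topmid [494.9 299.6 113. ] min [461. 266.  99.] max [529. 333. 117.] ray [494.5 299.4 108. ]
neck 38 [470.4  43.7 111.8] [495.3  69.  130. ]
side st [328.9 227.3] [325 225   9   6  40] ztop 63.1 topmid [ 521.6 -145.    60.6] min [ 512. -157.   56.] max [ 532. -133.   63.] ray [ 521.9 -143.6   61. ]
side fl [349.1 272.6] [334 246  31  48 977] ztop 123.1 topmid [485.1  53.5 121. ] min [ 453. -138.    3.] max [517.  89. 125.] ray [486.8  73.6  80. ]
side ring [357.9 340.8] [ 325  325   60   42 1062] ztop 109.6 topmid [495.4 298.4 107.2] min [420. 139.  -2.] max [538. 334. 111.] ray [488.5 293.6 108. ]
neck 151 [472.4  38.8 110. ] [499.2  68.2 125. ]
```

Call:
step_arm(series=[27.6, 35, -2, -0.046, 0, 27.6, 35, -2, -0.046, 0, 27.6, 35, -2, -0.046, 0, 27.6, 35, -2, -0.046, 0, 27.6, 35, -2, -0.046, 0.2, 27.6, 35, -2, -0.046, 0.2, 27.6, 35, -2, -0.046, 0.2, 27.6, 35, -2, -0.046, 0.2, 27.6, 35, -2, -0.046, 0.2, 27.6, 35, -2, -0.046, 0.2, 0, 0, 0, 0, 0.2, 0, 0, 0, 0, 0.2], squeeze=30)

```text
clock: 1.6
eef_pos: [519.7, -143.1, 170.3]
eef_rot: [-3.142, 0.001, 0.0]
wrist_force: [-0.5, -0.9, -0.3]
finger_gap: 75.0
finger_force: 0.0
```

```bash
python3 - <<'E'
from h import *
s=manip.read_state();print(s['clock'],s['eef_pos'],s['eef_rot'],s['finger_gap'],s['joints'])
p,d,i=shot('wrist','w1.png');print(i)
h=cv2.cvtColor(p,cv2.COLOR_BGR2HSV);m=cv2.inRange(h,(95,120,60),(125,255,255))
n,l,st,c=cv2.connectedComponentsWithStats(m)
C=cloud(d,i)
for j in range(1,n):
    if st[j,4]>300:
        P=C[(l==j)&(d>0)];print(c[j],st[j],P.min(0).round(1),P.max(0).round(1)); T=P[P[:,2]>P[:,2].max()-5];print(T.mean(0),(T.min(0)+T.max(0))/2)
E
```

```text
1.6 [ 519.71092872 -143.10606589  170.27826924] [-3.14153235e+00  6.73283993e-04  3.80641146e-04] 74.98513235324731 [-3.36559211e-01  2.93289209e-01  1.57787812e+00 -1.73403420e-04
  1.27108070e+00  1.23390775e+00]
{'fovy': 58.75145609232633, 'cx': 322.420121492784, 'cy': 233.6573057019105, 'eye': array([ 599.94007625, -142.68567678,  365.81151104]), 'orientation': array([ 2.86353621e+00,  6.40202331e-04, -1.56878719e+00])}
[550.91736092  37.82235958] [ 499    0  107   84 7442] [ 616.6 -301.9   89.3] [ 662.4 -246.2  106. ]
[ 640.93407229 -273.86725978  103.05283443] [ 638.57762243 -274.23648456  103.49847097]
```

View pics/w1.png

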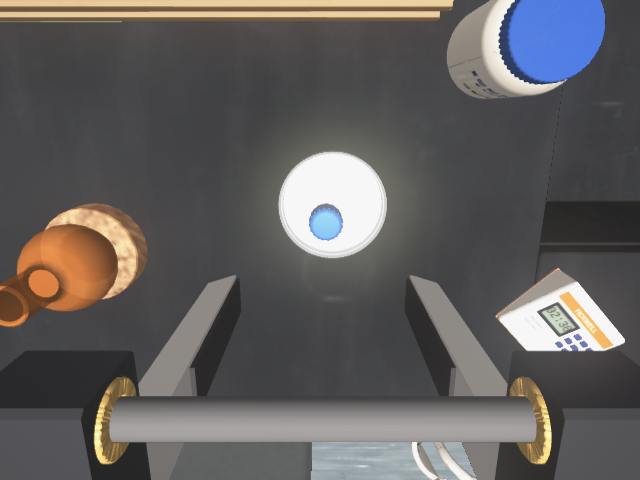

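The wrist view shows the stopper head centred at about (326,221), with the fingertips at (225,280) and (420,280). The flask's mouth is at the lower left, at about (12,305).

```bash
python3 - <<'E'
from h import *
i=manip.camera_info('wrist');p=cv2.imread('pics/w1.png')
h=cv2.cvtColor(p,cv2.COLOR_BGR2HSV);print(h[222,326])
m=cv2.inRange(h,(90,60,60),(125,255,255));k=np.zeros_like(m);k[150:262,280:390]=m[150:262,280:390]
c,_=cv2.findContours(k,0,1);c=max(c,key=cv2.contourArea);(x,y),r=cv2.minEnclosingCircle(c);print(x,y,r,cv2.boundingRect(c))
# bright top face
f=240/np.tan(np.radians(i['fovy'])/2)
print(ray(x,y,i,58),ray(x+r,y,i,58)-ray(x,y,i,58))
p,d,i=shot('wrist');C=cloud(d,i);P=C[k>0];P=P[P[:,2]>55];print(P[:,2].max(),(P.min(0)+P.max(0))/2,P.mean(0))
E
```

```text
[101  97 247]
325.56976318359375 223.50291442871094 16.93609046936035 (309, 207, 34, 34)
[ 519.83483072 -145.37907992   58.        ] [ 1.64780638e-02 -1.26359035e+01 -5.68434189e-14]
365.9936488129671 [ 553.64351441 -145.35656315  210.50377013] [ 521.14163424 -145.21480247   63.38586214]
```

Call:
step_arm(series=[0.5, -2, -20, 0, 0.45, 0, 0, -20, 0, 0.45, 0, 0, -20, 0, 0.45, 0, 0, -20, 0, 0.45, 0, 0, -15, 0, 0.45, 0, 0, -7, 0, 0.45, 0, 0, 0, 0, 0.45, 0, 0, 0, 0, 0.6, 0, 0, 0, 0, 0.7, 0, 0, 0, 0, 0.85, 0, 0, 0, 0, 1, 0, 0, 0, 0, 1, 0, 0, 0, 0, 1], squeeze=40)

```text
clock: 3.32
eef_pos: [520.6, -144.9, 68.6]
eef_rot: [3.142, -0.0, -0.0]
wrist_force: [-0.5, -0.6, 0.4]
finger_gap: 0.4
finger_force: 0.0
```

The fingers closed to 0.4 mm with nothing between them, so I need a look.

```bash
python3 - <<'E'
from h import *
s=manip.read_state();print(s['eef_pos'],s['finger_gap'],s['finger_force'])
p,d,i=shot('wrist');q,e,j=shot('side')
cv2.imwrite('pics/c2.png',np.hstack([p[0:480,160:480],cv2.resize(q[180:300,290:370],(320,480))]))
E
```

```text
[ 520.58246897 -144.88914247   68.5729654 ] 0.3868799720924396 0.0
```

View pics/c2.png

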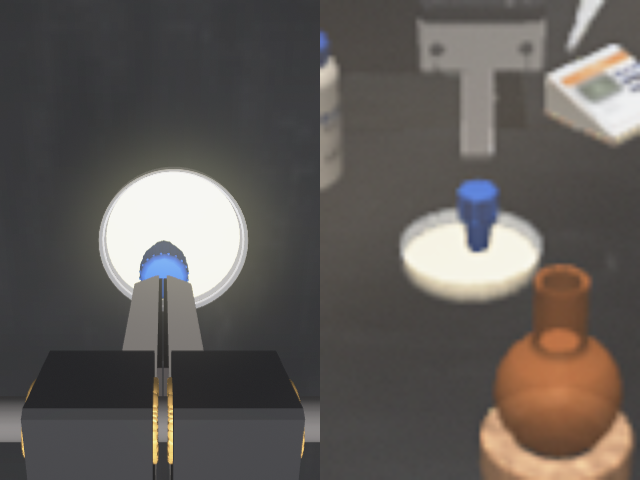

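The fingertips at about (478,157) in the crop look higher than the stopper head at (478,190), although the pose reading puts them lower. I'll measure the tips with depth.

```bash
python3 - <<'E'
from h import *
q,e,j=shot('side');C=cloud(e,j)
for v in range(196,236,3): print(v,q[v,329],C[v,329].round(1))
p,d,i=shot('wrist');C=cloud(d,i);print(i['eye'],i['orientation'])
for v in range(240,330,8): print(v,C[v,315].round(1),C[v,330].round(1))
print(manip.read_state()['eef_pos'],manip.read_state()['joints'])
E
```

```text
196 [136 142 147] [524.1 -66.3 184.8]
199 [135 140 146] [ 522.  -135.9  142.8]
202 [136 141 148] [ 522.1 -132.3  136.7]
205 [136 141 147] [ 522.  -135.9  126.9]
208 [136 141 147] [ 522.  -134.8  119.4]
211 [137 143 149] [ 522.  -135.8  110.7]
214 [137 143 149] [ 521.9 -136.9  101.9]
217 [140 145 151] [ 521.9 -136.4   94. ]
220 [83 88 91] [ 517.5 -283.6    3.3]
223 [75 82 88] [ 517.9 -268.2    2.3]
226 [219 132  95] [ 521.4 -149.9   61. ]
229 [220 134  97] [ 521.8 -136.    60.5]
232 [118  85  76] [ 521.8 -135.2   52.4]
235 [134  92  77] [ 521.8 -135.6   43.4]
[ 600.66286013 -144.49895298  264.13032697] [ 2.86419075e+00  5.80836782e-04 -1.56940828e+00]
240 [ 526.4 -140.    17.3] [ 526.6 -149.    17.9]
248 [ 531.4 -140.5   48.6] [ 531.2 -148.5   48.1]
256 [ 530.7 -140.7   59.7] [ 531.  -148.3   60.6]
264 [ 527.4 -140.8   62.4] [ 527.1 -148.3   61.5]
272 [ 522.9 -140.7   61.8] [ 522.9 -148.3   62. ]
280 [ 530.8 -141.3   92. ] [ 530.2 -147.8   90.5]
288 [ 530.4 -141.4   99.8] [ 530.6 -147.6  100.2]
296 [ 530.5 -141.6  108.2] [ 530.1 -147.5  107.1]
304 [ 530.6 -141.7  115.6] [ 530.5 -147.4  115.5]
312 [ 530.7 -141.8  122.6] [ 530.  -147.3  121.3]
320 [ 530.2 -141.9  127.8] [ 530.  -147.2  127.5]
328 [ 529.8 -142.   133. ] [ 530.6 -147.1  134.4]
[ 520.56770876 -144.85126946   68.54608551] [-3.39202651e-01  4.11605279e-01  1.67388054e+00  5.45562210e-05
  1.05611434e+00  1.23172996e+00]
```

Both cameras put the fingertips at z≈91 while the reported TCP is at 68.5, so the tips really stand about 22 mm above the reported TCP, not 25 mm below it. The lateral position is fine. I'll use tip = TCP_z + 22 from here, then open, descend 48 mm and grip.

Call:
step_arm(series=[0.5, 0, 0, 0, 0.45, 0, 0, 0, 0, 0.45, 0, 0, 0, 0, 0.45, 0, 0, 0, 0, 0.45, 0, 0, -15, 0, 0.45, 0, 0, -15, 0, 0.45, 0, 0, -12, 0, 0.45, 0, 0, -6, 0, 0.45, 0, 0, 0, 0, 0.6, 0, 0, 0, 0, 0.7, 0, 0, 0, 0, 0.8, 0, 0, 0, 0, 1, 0, 0, 0, 0, 1, 0, 0, 0, 0, 1], squeeze=40)

```text
clock: 5.28
eef_pos: [521.3, -144.9, 20.9]
eef_rot: [3.141, -0.001, -0.0]
wrist_force: [-0.3, 0.0, 4.7]
finger_gap: 24.3
finger_force: 40.0
```

Call:
step_arm(series=[0, 0, 20, 0, 1, 0, 0, 40, 0, 1, 0, 0, 40, 0, 1, 0, 0, 30, 0, 1, -6, 33, 10, 0, 1, -6, 33, 0, 0, 1, -6, 33, 0, 0, 1, -6, 33, 0, 0, 1, -6, 33, 0, 0, 1, -7, 35, 0, 0, 1, 0, 0, 0, 0, 1, 0, 0, 0, 0, 1])

```text
clock: 6.78
eef_pos: [484.1, 54.7, 160.5]
eef_rot: [3.141, 0.0, -0.0]
wrist_force: [0.2, -0.4, -0.4]
finger_gap: 24.3
finger_force: 40.0
```

```bash
python3 - <<'E'
from h import *
s=manip.read_state();print(s['clock'],s['eef_pos'],s['eef_rot'],s['finger_gap'],s['finger_force'])
p,d,i=shot('wrist');q,e,j=shot('side');t,g,k=shot('top')
np.savez('w3.npz',p=p,d=d,q=q,e=e)
cv2.imwrite('pics/c3.png',np.hstack([p[:,120:520],cv2.resize(q[180:300,300:400],(400,480))]))
E
```

```text
6.775 [484.11355895  54.71822315 160.45487184] [ 3.14144441e+00  1.33279660e-04 -8.67880665e-05] 24.292824699540063 39.99992258363022
```

View pics/c3.png

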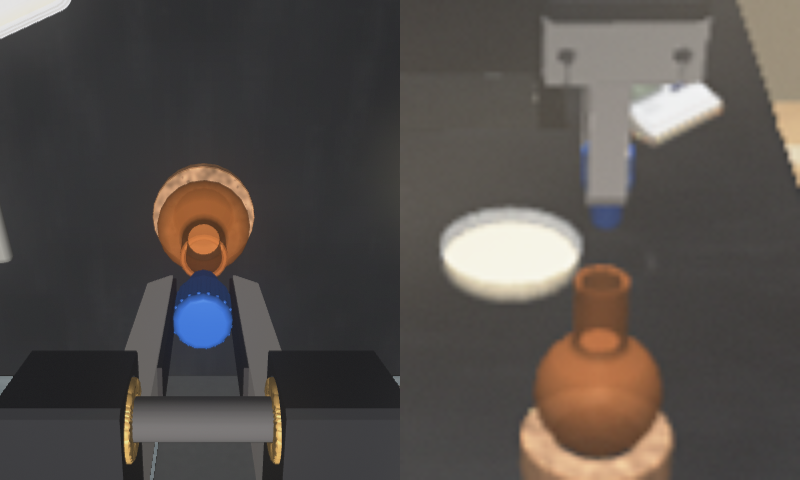

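The stopper is held upright. In the wrist crop its head is at (203,320) and the flask mouth behind it at (204,258). In the side crop the plug is at (606,215) and the mouth at (602,280).

```bash
python3 - <<'E'
from h import *
z=np.load('w3.npz');p,d,q,e=z['p'],z['d'],z['q'],z['e'];i=manip.camera_info('wrist');j=manip.camera_info('side')
h=cv2.cvtColor(p,cv2.COLOR_BGR2HSV);hs=cv2.cvtColor(q,cv2.COLOR_BGR2HSV)
fl=cv2.inRange(hs,(2,110,30),(20,255,255));bl=cv2.inRange(hs,(95,100,30),(125,255,255))
f=240/np.tan(np.radians(j['fovy'])/2)
def X(u,v,y):   # x (and z) where the ray crosses plane y
    r=rot(j)@np.array([(u-j['cx'])/f,(v-j['cy'])/f,1]);E=np.array(j['eye']);return E+r*(y-E[1])/r[1]
for v in range(246,263,2):
    c=np.where(fl[v,330:372])[0]+330; print('neck',v,c.min(),c.max(),X((c.min()+c.max())/2,v,68).round(1))
for v in (230,231,232,233,234,235,236):
    c=np.where(bl[v,330:372])[0]+330
    if len(c):print('plug',v,c.min(),c.max(),X((c.min()+c.max())/2,v,62).round(1))
for v in range(212,232,3):
    print('finger x',X(452,v,55)[0].round(1)) if 0 else None
b=cv2.inRange(h,(90,100,120),(125,255,255));c,_=cv2.findContours(b,0,1);c=[x for x in c if 270<x[:,0,1].mean()<360 and cv2.contourArea(x)>500]
c=max(c,key=cv2.contourArea);print(cv2.boundingRect(c));top=cv2.inRange(h,(90,100,200),(125,255,255));M=cv2.moments(top[285:355,280:370]);
x,y=M['m10']/M['m00']+280,M['m01']/M['m00']+285;print('head top',x,y,ray(x,y,i,200).round(1))
a=cv2.inRange(h,(5,110,80),(20,255,255));C=cloud(d,i)
P=C[(a>0)];N=P[(P[:,2]>115)&(P[:,2]<130)];print('rim',len(N),N.min(0),N.max(0))
c,_=cv2.findContours(a,0,1);c=max(c,key=cv2.contourArea);r=cv2.boundingRect(c);print('ball bbox',r)
for u in(r[0],r[0]+r[2]):print(ray(u,215,i,52).round(1))
B=C[200:250,270:380].reshape(-1,3);B=B[(B[:,2]>50)&(B[:,2]<86)]
A=np.c_[2*B,np.ones(len(B))];sol=np.linalg.lstsq(A,(B**2).sum(1),rcond=None)[0];print('sphere',sol[:3],np.sqrt(sol[3]+(sol[:3]**2).sum()))
E
```

```text
neck 246 348 352 [486.3  68.  140.7]
neck 248 344 356 [486.2  68.  136. ]
neck 250 344 357 [485.1  68.  131.3]
neck 252 344 356 [485.9  68.  126.6]
neck 254 344 356 [485.8  68.  121.8]
neck 256 344 356 [485.7  68.  117. ]
neck 258 344 356 [485.5  68.  112.1]
neck 260 344 355 [486.4  68.  107.3]
neck 262 344 355 [486.3  68.  102.4]
plug 232 349 354 [483.8  62.  169.3]
plug 233 349 354 [483.7  62.  167. ]
plug 234 349 354 [483.7  62.  164.7]
plug 235 349 353 [484.6  62.  162.4]
plug 236 351 352 [483.5  62.  160.1]
(293, 292, 59, 57)
head top 321.92491121258246 322.5306950786403 [482.5  54.9 200. ]
rim 899 [472.84672304  40.46483817 115.02121293] [497.76849553  67.798347   125.45587067]
ball bbox (273, 164, 101, 112)
[491.9  91.   52. ]
[491.9  17.   52. ]
sphere [483.87892619  54.2006033   53.65684283] 33.24396044102356
```

Call:
step_arm(series=[2, -0.8, -10, 0, 1, 0, 0, -15, 0, 1, 0, 0, -8, 0, 1, 0, 0, -4, 0, 1, 0, 0, -4, 0, 1, 0, 0, -4, 0, 1, 0, 0, -3, 0, 1, 0, 0, 0, 0, 1])

```text
clock: 7.92
eef_pos: [486.0, 54.3, 112.4]
eef_rot: [3.142, 0.0, -0.0]
wrist_force: [-0.0, 0.3, 0.0]
finger_gap: 24.2
finger_force: 40.0
```

Call:
step_arm(series=[0, 0, -2, 0, 1, 0, 0, -2, 0, 1, 0, 0, -1.5, 0, 1, 0, 0, 0, 0, 1])

```text
clock: 8.43
eef_pos: [486.5, 54.3, 107.6]
eef_rot: [-3.142, -0.001, -0.0]
wrist_force: [-0.1, 0.7, 4.9]
finger_gap: 24.1
finger_force: 42.7
```

Call:
step_arm(series=[0, 0, -1, 0, 1, 0, 0, -1, 0, 1, 0, 0, 0, 0, 1])

```text
clock: 8.8
eef_pos: [487.5, 54.3, 107.1]
eef_rot: [-3.142, -0.004, -0.0]
wrist_force: [-1.6, -0.1, 19.2]
finger_gap: 23.9
finger_force: 49.4
```

```bash
python3 - <<'E'
from h import *
q,e,j=shot('side');p,d,i=shot('wrist')
cv2.imwrite('pics/c4.png',np.hstack([p[180:420,200:440],cv2.resize(q[200:280,310:390],(480,480),interpolation=cv2.INTER_CUBIC)[:240*2:2] if 0 else cv2.resize(q[210:270,320:380],(240,240),interpolation=2)]).repeat(1,0))
E
python3 -c "
import cv2;a=cv2.imread('pics/c4.png');cv2.imwrite('pics/c4b.png',cv2.resize(a,None,fx=1.6,fy=1.6))"
```

```text
(no output)
```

View pics/c4b.png

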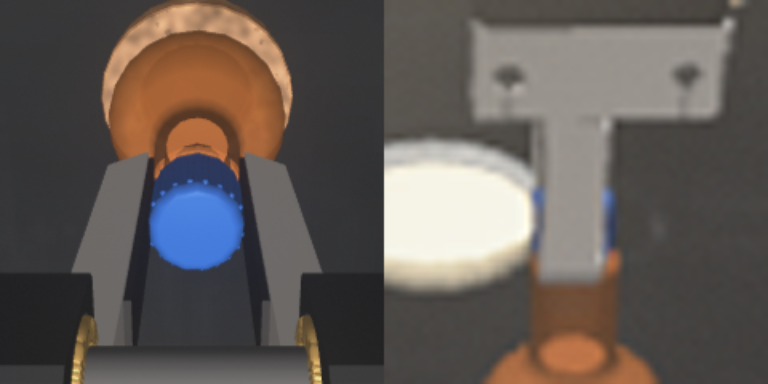

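The head appears to sit on the rim, meeting it at about (570,255) in the side half with no plug visible. I'll push a little more to make sure.

Call:
step_arm(series=[-0.5, 0, -1, 0, 1, 0, 0, -1, 0, 1, 0, 0, 0, 0, 1, 0, 0, 0, 0, 1])

```text
clock: 9.4
eef_pos: [488.1, 54.4, 106.6]
eef_rot: [-3.141, -0.008, -0.0]
wrist_force: [-2.6, -0.2, 32.2]
finger_gap: 24.2
finger_force: 56.1
```

Call:
step_arm(series=[0, 0, 3, 0, 1, 0, 0, 1, 0, 0.5, 0, 0, 0, 0, 0.45, 0, 0, 0, 0, 0.45, 0, 0, 0, 0, 0.45, 0, 0, 20, 0, 0.45, 0, 0, 35, 0, 0.45, 0, 0, 0, 0, 0.45])

```text
clock: 10.4
eef_pos: [486.4, 54.3, 163.8]
eef_rot: [-3.141, -0.003, -0.0]
wrist_force: [-0.4, -0.3, -0.5]
finger_gap: 51.7
finger_force: 0.0
```

```bash
python3 - <<'E'
from h import *
s=manip.read_state();print(s['clock'],s['eef_pos'])
q,e,j=shot('side');p,d,i=shot('wrist')
h=cv2.cvtColor(p,cv2.COLOR_BGR2HSV);C=cloud(d,i)
b=cv2.inRange(h,(90,100,60),(125,255,255));n,l,st,c=cv2.connectedComponentsWithStats(b)
for k in range(1,n):
    if st[k,4]>300:
        P=C[l==k];z=np.median(P[P[:,2]>np.percentile(P[:,2],60)][:,2]);T=P[abs(P[:,2]-z)<3];print(st[k],'head top z',z,(T.min(0)+T.max(0))/2,T.max(0)-T.min(0))
a=cv2.inRange(h,(3,110,60),(20,255,255));P=C[a>0];N=P[(P[:,2]>115)&(P[:,2]<130)];print('rim',len(N),N.min(0),N.max(0),np.percentile(N[:,2],[50,90]))
B=C[170:300,250:400].reshape(-1,3)[(a[170:300,250:400]>0).ravel()];B=B[(B[:,2]>45)&(B[:,2]<84)]
A=np.c_[2*B,np.ones(len(B))];sol=np.linalg.lstsq(A,(B**2).sum(1),rcond=None)[0];print('sphere',sol[:3],np.sqrt(sol[3]+(sol[:3]**2).sum()))
cv2.imwrite('pics/c5.png',np.hstack([p[150:390,200:440],cv2.resize(q[210:290,310:390],(480,480),interpolation=2)[:,:].copy()[120:360]]))
E
```

```text
10.4 [486.41608124  54.33854652 163.78850205]
[ 300  240   48   53 1972] head top z 146.17315560324346 [484.34790876  53.84704874 145.8400944 ] [25.12749115 24.6746782   5.33360672]
rim 340 [480.29923724  39.19197228 115.03977362] [497.94999361  66.85799229 128.20255944] [122.61083846 124.23209532]
sphere [483.73335659  54.60593645  53.19352922] 33.55777462311539
```

View pics/c5.png

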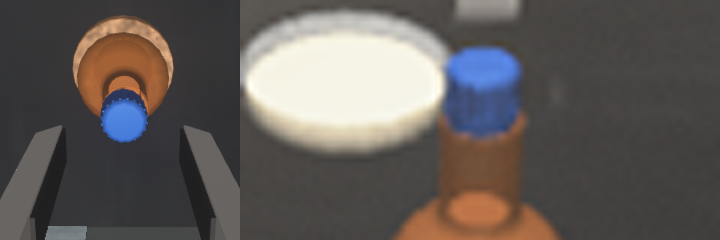

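The stopper is seated: its head top is at z≈146 against an ideal 145, and the side half shows the head on the rim at (482,130). Next is the neck, with the fingertips at about 74 mm up the flask.

Call:
step_arm(series=[-1, 0, -20, 0, 0.45, 0, 0, -25, 0, 0.45, 0, 0, -25, 0, 0.45, 0, 0, -16, 0, 0.45, 0, 0, -8, 0, 0.45, 0, 0, 0, 0, 0.5, 0, 0, 0, 0, 0.6, 0, 0, 0, 0, 0.65, 0, 0, 0, 0, 0.7, 0, 0, 0, 0, 0.8, 0, 0, 0, 0, 1, 0, 0, 0, 0, 1], squeeze=45)

```text
clock: 12.0
eef_pos: [484.7, 54.2, 68.2]
eef_rot: [3.141, -0.0, -0.0]
wrist_force: [-0.3, -1.6, 3.2]
finger_gap: 28.1
finger_force: 45.0
```

Call:
step_arm(series=[0, 0, 10, 0, 1, 0, 0, 25, 0, 1, 0, 0, 35, 0, 1, 0, 0, 35, 0, 1, 0, 0, 15, 0, 1, 2, 40, 0, 0, 1, 2, 40, 0, 0, 1, 2, 40, 0, 0, 1, 2, 40, 0, 0, 1, 2, 40, 0, 0, 1, 0.5, 40, 0, 0, 1, 0, 5, 0, 0, 1, 0, 0, 0, 0, 1, 0, 0, 0, 0, 1])

```text
clock: 13.75
eef_pos: [495.1, 298.4, 187.9]
eef_rot: [3.141, 0.0, -0.001]
wrist_force: [0.2, 0.5, -1.5]
finger_gap: 27.8
finger_force: 45.0
```

```bash
python3 - <<'E'
from h import *
s=manip.read_state();print(s['clock'],s['eef_pos'],s['eef_rot'],s['finger_gap'],s['finger_force'])
p,d,i=shot('wrist');q,e,j=shot('side');t,g,k=shot('top')
np.savez('w6.npz',p=p,d=d,q=q,e=e,t=t,g=g)
cv2.imwrite('pics/c6.png',np.hstack([p[:,120:520],cv2.resize(q[240:400,300:433],(400,480))]))
C=cloud(d,i);Cs=cloud(e,j)
def circ(P,z,r):  # algebraic circle fit
    A=np.c_[2*P[:,:2],np.ones(len(P))];o=np.linalg.lstsq(A,(P[:,:2]**2).sum(1),rcond=None)[0];return o[:2],np.sqrt(o[2]+(o[:2]**2).sum())
h=cv2.cvtColor(p,cv2.COLOR_BGR2HSV)
m=(C[...,2]>103)&(C[...,2]<114)&(h[...,2]<90);P=C[m];print('ring wrist',len(P),P.min(0),P.max(0))
hs=cv2.cvtColor(q,cv2.COLOR_BGR2HSV);m=(Cs[...,2]>102)&(Cs[...,2]<112)&(hs[...,2]<90);m[:,:300]=0;m[:300]=0;m[:,420:]=0;P=Cs[m];print('ring side',len(P),P.min(0),P.max(0))
for n,c,hh in(('w',C,h),('s',Cs,hs)):
    a=cv2.inRange(hh,(3,110,40),(20,255,255))>0;P=c[a];P=P[(P[:,2]>120)&(P[:,2]<260)&(P[:,1]>250)&(P[:,1]<350)];print(n,'flask',P.min(0),P.max(0))
    B=P[P[:,2]<200];A=np.c_[2*B,np.ones(len(B))];o=np.linalg.lstsq(A,(B**2).sum(1),rcond=None)[0];print(o[:3],np.sqrt(o[3]+(o[:3]**2).sum()))
E
```

```text
13.75 [495.12697457 298.38452702 187.90324219] [ 3.14129535e+00  3.70424959e-04 -1.15745550e-03] 27.839147270142426 44.98263040557504
ring wrist 1983 [495.42673828 264.7408052  103.13956889] [530.31724425 334.73897947 111.69290938]
ring side 596 [460.94164584 268.80874492 102.02095937] [529.78176513 334.34946503 110.51229704]
w flask [489.68964702 266.94976716 175.68511945] [527.66486616 331.67157284 248.53799591]
[494.11460799 298.95452549 172.56437387] 33.5885138202897
s flask [463.00810721 280.15170084 154.03626129] [527.36013685 331.8820639  242.63561632]
[495.41454573 297.26801109 171.83674366] 33.29718864928436
```

View pics/c6.png

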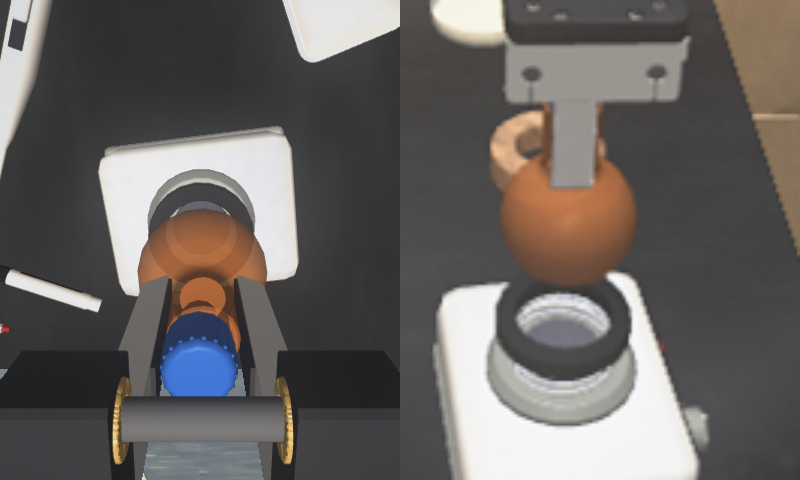

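The ball hangs over the ring and is centred to about 1 mm: ring (495.4, 299.7), ball (495.3, 299.0). The stopper is still seated, at about (199,365) in the wrist crop. I'll descend to just above the ring.

Call:
step_arm(series=[0, 0.7, -15, 0, 1, 0, 0, -12, 0, 1, 0, 0, -6, 0, 1, 0, 0, -3, 0, 1, 0, 0, -2, 0, 1, 0, 0, -2, 0, 1, 0, 0, -1, 0, 1, 0, 0, 0, 0, 1])

```text
clock: 14.9
eef_pos: [495.3, 300.1, 147.4]
eef_rot: [-3.141, -0.001, -0.0]
wrist_force: [0.0, -1.1, 1.6]
finger_gap: 27.5
finger_force: 45.0
```

Call:
step_arm(series=[0, 0, -1.5, 0, 1, 0, 0, -1.5, 0, 1, 0, 0, -1.5, 0, 1, 0, 0, -1.5, 0, 1, 0, 0, -1.5, 0, 1, 0, 0, -1.5, 0, 1, 0, 0, -1.5, 0, 1, 0, 0, 0, 0, 1])

```text
clock: 15.9
eef_pos: [495.4, 300.1, 137.1]
eef_rot: [-3.141, -0.001, -0.0]
wrist_force: [0.7, -1.6, 8.3]
finger_gap: 28.0
finger_force: 45.0
```

Call:
step_arm(series=[0, 0, -1, 0, 1, 0, 0, -1, 0, 1, 0, 0, -1, 0, 1, 0, 0, -1, 0, 1, 0, 0, -0.5, 0, 1, 0, 0, 0, 0, 1])

```text
clock: 16.65
eef_pos: [495.8, 300.1, 133.9]
eef_rot: [-3.141, -0.002, -0.0]
wrist_force: [-1.8, -4.8, 18.0]
finger_gap: 28.0
finger_force: 45.0
```

The force rose above the spring's 14 N after about 13.6 mm of travel, so the ring is at its stop. I'll hold there and check by camera.

Call:
step_arm(series=[0, 0, 0, 0, 1, 0, 0, 0, 0, 1, 0, 0, 0, 0, 1, 0, 0, 0, 0, 1, 0, 0, 0, 0, 1, 0, 0, 0, 0, 1, 0, 0, 0, 0, 1, 0, 0, 0, 0, 1, 0, 0, 0, 0, 1, 0, 0, 0, 0, 1, 0, 0, 0, 0, 1, 0, 0, 0, 0, 1, 0, 0, 0, 0, 1, 0, 0, 0, 0, 1, 0, 0, 0, 0, 1, 0, 0, 0, 0, 1, 0, 0, 0, 0, 1, 0, 0, 0, 0, 1, 0, 0, 0, 0, 1, 0, 0, 0, 0, 1])

```text
clock: 19.15
eef_pos: [495.8, 300.1, 133.9]
eef_rot: [-3.141, -0.002, -0.0]
wrist_force: [-1.9, -4.7, 18.0]
finger_gap: 28.1
finger_force: 45.0
```

```bash
python3 - <<'E'
from h import *
s=manip.read_state();print(s['clock'],s['eef_pos'],s['eef_rot'],s['wrist_force'],s['finger_gap'],s['finger_force'])
p,d,i=shot('wrist');q,e,j=shot('side')
cv2.imwrite('pics/c7.png',np.hstack([p[:,120:520],cv2.resize(q[240:400,300:433],(400,480))]))
C=cloud(d,i);Cs=cloud(e,j);h=cv2.cvtColor(p,cv2.COLOR_BGR2HSV);hs=cv2.cvtColor(q,cv2.COLOR_BGR2HSV)
for n,c,hh in(('w',C,h),('s',Cs,hs)):
    m=(c[...,2]>82)&(c[...,2]<114)&(hh[...,2]<80)&(abs(c[...,0]-495)<40)&(abs(c[...,1]-300)<40);P=c[m];print(n,'ring',len(P),P.min(0),P.max(0),np.percentile(P[:,2],[50,90,98]))
    a=cv2.inRange(hh,(3,110,40),(20,255,255))>0;P=c[a];P=P[(P[:,2]>100)&(P[:,2]<145)&(abs(P[:,1]-300)<40)];A=np.c_[2*P,np.ones(len(P))];o=np.linalg.lstsq(A,(P**2).sum(1),rcond=None)[0];print('ball',o[:3],P.min(0),P.max(0))
    b=cv2.inRange(hh,(90,100,60),(125,255,255))>0;P=c[b];P=P[(P[:,2]>150)&(abs(P[:,1]-300)<30)&(abs(P[:,0]-495)<30)];print('head',P.min(0),P.max(0))
E
```

```text
19.15 [495.76255715 300.08700599 133.86272546] [-3.14081281e+00 -2.49541537e-03 -2.43131918e-04] [-1.93707468 -4.72150152 18.02578347] 28.149866639701216 45.00593103468418
w ring 1521 [499.15647493 265.22970514  86.28491275] [530.2172823  333.79034114 113.90712784] [94.96355676 96.03006275 96.78285094]
ball [494.5428023  300.61945941 118.70109909] [491.03298551 268.97282618 121.24711273] [528.14152466 333.04053841 144.99628345]
head [485.76315004 288.70987515 189.4792734 ] [524.71899772 314.3596801  261.42835003]
s ring 401 [461.10864284 290.53847613  82.24605663] [529.73094416 334.37518721  96.50187131] [92.42699108 94.88529913 95.66455798]
ball [495.81827068 298.9627133  117.99651854] [463.69430328 282.74186334 117.87352176] [526.9666736  333.93152505 144.99334084]Traceback (most recent call last):
  File "<stdin>", line 9, in <module>
    return umr_minimum(a, axis, None, out, keepdims, initial, where)
ValueError: zero-size array to reduction operation minimum which has no identity
```

View pics/c7.png

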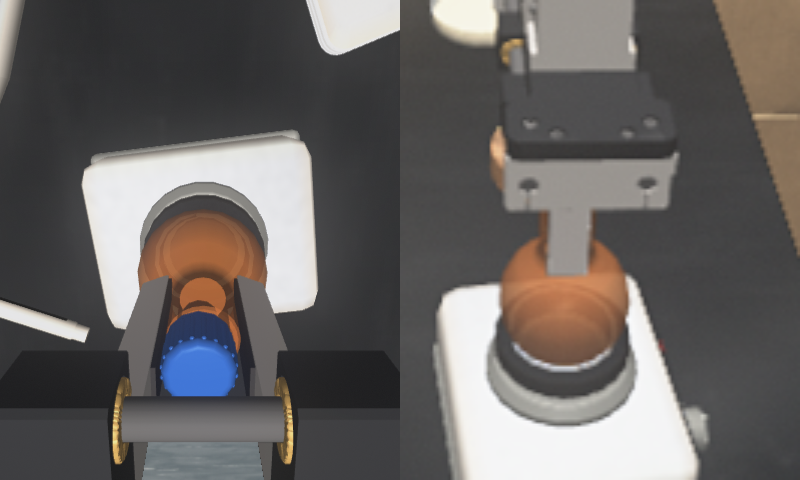

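The ring is down: its top is at z≈95 against 108 at rest. The ball is centred within about 1 mm, and the stopper at (199,368) has not moved relative to the fingers. I'll hold a little longer so it passes three seconds, then hand in.

Call:
step_arm(series=[0, 0, 0, 0, 1, 0, 0, 0, 0, 1, 0, 0, 0, 0, 1, 0, 0, 0, 0, 1, 0, 0, 0, 0, 1, 0, 0, 0, 0, 1, 0, 0, 0, 0, 1, 0, 0, 0, 0, 1])

```text
clock: 20.25
eef_pos: [495.8, 300.1, 133.9]
eef_rot: [-3.141, -0.003, -0.0]
wrist_force: [-2.8, -4.9, 17.7]
finger_gap: 27.6
finger_force: 45.0
```

```bash
python3 -c "
from cell import manip
print(manip.sign_off())"
```

```text
the job is handed in; nothing more can be done
None
```

The job is handed in at about 20 s of the 51 s limit, with no verdict returned: the stopper is seated in the flask, and the gripper holds the flask by its neck, pressing the mixer ring about 13 mm down, held for over 3 s.

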